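# Fit and wedge the clip carrier on its drying post

### The job

Take the two-armed clip carrier off its slanted rest and slide it down over the upright post until it sits level on the post's shoulder, lowering it gently rather than letting it drop. Then stand the wooden wedge in the carrier's keyway, straight face against the post, and press or tap its head down until it is jammed tight. Leave the other things on the desk where they are.

Things in the scene. Friction and masses are not known exactly. Their poses are not given: they have to be found in the camera images.
- carrier_center (a point): Centre of the clip carrier: loose white hub, 0.2 kg, 60 mm high (30 up, 30 down from here), z = bore axis, upward. Flat outer faces at y = +-27 mm, to grip; x from -27 to +41. Eight-sided through bore, 35 mm across flats. Starts on the rest's slanted peg, keyway (+x) side uppermost.
- carrier_arm (a point): End of the carrier's +y arm, 86 mm from the bore axis and 21 mm below the hub's centre. A like arm runs to -y. Both are wooden, 14 x 10 mm, level with the hub's foot; 80 mm out each bears an upright stick, a steel clip and a grey model part up to 61 mm above the hub's centre, clear of a hand that grips the hub.
- keyway (a point): Mouth of the carrier's keyway, in the hub's top face, 23.5 mm from the bore axis along +x (carrier's axes): slot 18 mm wide in y, open to the bore, right through. Its outer wall slopes: 31 mm from the bore axis at the top, 22 at the bottom, so to the centred shaft the gap is 15 mm at the top, 6 at the bottom.
- shoulder (a point): Centre of the fixed post's shoulder, 60 mm above the desk; the carrier's underside rests here at any yaw. Below: wooden column of radius 24 mm on a round foot of radius 55 mm. Above: upright metal shaft of radius 16 mm.
- post_top (a point): Centre of the shaft's top, 63 mm above the shoulder (123 mm above the desk); the last 6 mm narrow from radius 16 to 12 mm. Seated, the shaft stands 3 mm above the hub.
- rest_peg (a point): Foot of the fixed rest's peg, on its slanted board, 78 mm above the desk. The peg (radius 16 mm, 35 mm long) leans 35 degrees to the rest's -x, roughly to the robot's right (-y): it points along (-0.574, 0, 0.819) in these axes (those of the rest, z vertical). The carrier sits on the board around the peg and comes off only along it.
- wedge_center (a point): Centre of the loose wooden wedge, 100 mm high, 50 g, z = tip to head. 14 mm wide in y (flat sides, to grip). Straight face looks to -x, 9 mm from here; facing away, a sloped face: 9 mm thick at the tip plus 0.15 mm per mm of height, as the keyway. The top 14 mm are a head reaching x = +23 mm. Starts upright, tip down.
- wedge_tip (a point): Middle of the wedge's tip face, 50 mm below its centre, 4.5 mm from the straight face. Jammed tight, it is 50 to 53 mm below the hub's top. Just set in it may stop up to 20 mm higher or be only lightly held, as the hub has 1.5 mm of play round the shaft; a firm push of about 15 N on the head takes that up and it stays jammed.
- wedge_head (a point): Middle of the wedge's flat head top, 50 mm above its centre and 12 mm from the straight face: the place to press.
- block: Fixed corrugated block, 100 x 110 mm, 50 mm high, origin under the slot's place. The wedge stands loosely (2 mm play) in its slot, its lowest 35 mm inside; lift it straight up.
- jar_a: bystander: paint jar, radius 19 mm, 55 mm high, origin under its foot
- jar_b: bystander: paint jar like the other
- glue: bystander: glue jar, radius 22 mm, 70 mm high, origin under its foot
- sprue: bystander: flat grey frame of kit parts 160 x 105 x 5 mm, origin under its centre
- fuselage: bystander: white aircraft model 135 mm long, 50 mm high, origin under its middle
- knife: bystander: hobby knife 145 mm long, origin under its handle
- binder_clip: bystander: steel clip 50 x 32 mm, 36 mm high, origin under its centre
Not all that is in view belongs to the job. Leave any green look-alike of the part that bears shoulder alone. Leave any blue look-alike of the part that bears wedge_center alone.

How it is judged:
On the way, in this order (a step that is already met when the one before it is completed fails the run):
1. the carrier sits on the post's shoulder, upright, around the shaft (z of carrier_center in the frame of shoulder below 0.033 m and horizontal distance between carrier_center and shoulder below 0.004 m and angle between carrier_center's own z axis and vertical below 0.06 rad), for 0.2 s.
2. the wedge is driven tight between hub and shaft (x of wedge_head in the frame of keyway above 0 m and z of wedge_tip in the frame of keyway below -0.047 m and angle between wedge_center's own z axis and vertical below 0.12 rad and contact force between wedge and carrier above 8 N and contact force between wedge and post above 8 N), for 0.2 s.
At the end, for the whole second after the job is handed in: The carrier is on the shoulder (within 3 mm in height, 4 mm sideways, 3.4 degrees); the wedge stands in the keyway, head overhanging outward, tip at least 47 mm below the hub's top, upright within 7 degrees, bearing on hub and shaft with over 8 N each; both at rest (all of step 1 and all of step 2 and linear speed of each of carrier, wedge below 0.02 m/s); the robot touches nothing.
It fails at once if another thing on the desk is shifted more than 30 mm (distance of any of jar_a, jar_b, glue, sprue, fuselage, knife, binder_clip from where it was at the start of the episode above 0.03 m).
It fails at once if the carrier drops down the post (faster than 0.4 m/s while around the shaft) (horizontal distance between carrier_center and shoulder below 0.006 m and z of carrier_center in the frame of shoulder below 0.085 m and linear speed of carrier above 0.4 m/s).
It also fails if it takes over 72 s, if anything falls off the work surface, if the arm or the gripper's body presses on something with over 40 N, if the wrist force passes 120 N, or if a joint passes its speed limit or range.

### The arm

A 7-joint arm with a two-finger parallel gripper is mounted at the origin on the work surface. World frame = base frame: x ahead of the robot, y to its left, z up, the work surface at z = 0. Lengths are in m, angles in rad, forces in N, time in s.
With the tool pointing down it reaches from about 0.425 to 0.825 m from the base axis. Payload 3.6 kg.
Tool frame: the origin (TCP) lies where the fingers leave the gripper's body, on its centre line; the fingertips stand 73 mm ahead of it and the grasp point (between the pads) lies 54 mm ahead of it; z points along the fingers, y is the line along which they close (so a half turn about z gives the same grasp; the last joint's range is limited). The gripper opens to 85 mm and grips with 20 to 120 N. Pads are 22 mm wide; open, the fingers measure 114 mm over their backs; the gripper's body (76 mm by 85 mm) begins 54 mm behind the grasp point. The pads swing forward as they close: fully open they stand 13 mm farther back than shut.
Start: joints at [1.284, 0.615, -0.013, 1.423, 0.008, 1.103, -0.04], TCP at [0.167, -0.628, 0.304] pointing down, gripper open.
Joint ranges: [-3.12, 3.12], [-0.3, 2.06], [-1.34, 1.32], [0.26, 2.42], [-1.36, 4.5], [0.01, 1.98], [-2.84, 2.84]. Speed limits (rad/s): [2.79, 2.79, 3.14, 3.14, 3.14, 3.14, 3.14].

### API

Orientations are given as [roll, pitch, yaw] about the fixed x, y, z axes, in that order (R = Rz(yaw) Ry(pitch) Rx(roll)).
In Python, from station import r gives the robot as it stands.
- The arm moves only by the shell command python3 -m crank 'ROWS' [OPENING] [FORCE]. ROWS is JSON, a list of rows, each a list of 4 numbers: the shift along the tool's x, y, z scaled (see below), then the turn about the tool's z scaled (see below). A call has 1 to 12 rows; each row shifts and turns the commanded pose from where the row before left it, along the tool's axes as they then stand; what a row does not reach is not made up. The controller multiplies each number of a shift by 2 cm and each number of a turn by 10 degrees. A row lasts 1/8 s, in which the tool goes at most 62.5 mm and 10.7 degrees, less where a joint would pass 70% of its speed; a pose out of reach is approached as far as the arm can. A call with a number of a shift or a turn outside -1 to 1 is refused whole. A call with a gripper value outside its range is refused whole. OPENING is the opening, from 0 (shut) to 1 (fully open), set as the call begins (- or left out, the last holds). The fingers move at their own pace and stop on an object; FORCE is the grip in N (left out, the last holds). Time passes only in rows, so rows that do not move let the fingers close. It gives the time, the measured TCP pose, the force, the opening and the grip force at its end, in the units of the state.
- r.sense(): the state, without advancing time (a new reading comes with each control period).
- r.capture(name): name is "scene" or "top" or "wrist"; returns (picture, depth): 480x640x3 uint8, blue, green, red; 480x640 float32, m along the optical axis (not along the pixel's ray), 0 where there is no reading.
- r.calibration(name): a dict with "intrinsics" (3x3 intrinsics, pixels), "world_from_camera" (4x4, takes a point from camera to world coordinates); the wrist camera has in their place "hand_eye" (4x4, takes a point from camera to tool coordinates, whose origin is the TCP and whose axes are the flange's). Camera axes: x right, y down, z forward; pixel columns grow to the right and rows downward; lengths in m; the calibration is good to about 2 mm. A picture is of the moment at which its call begins: read the wrist's pose just before it. calibration takes no time and is no camera call.
- r.finish_job(): hands the job in; it is judged then, once.
The state is a dict: "clock": time; "joint_pos": joint angles; "qd": joint speeds; "joint_efforts": joint torques, N m; "position": TCP position; "orientation": TCP orientation; "contact_force": force on the tool from outside, world axes, zero at the start; "wrist_torque": the same for the moment, N m; "grip_width": opening from 0.0 (shut) to 1.0 (fully open); "finger_force": force on a finger pad.
Only numpy, scipy, OpenCV 4.12 (cv2) and the standard library are available. Lean on these libraries where they do the work, as an engineer would, in place of code of your own. Each camera call takes 0.05 s, during which the arm holds its last target. There are 200 camera calls.

## Working session

There is one attempt and no reset: what is moved stays moved. The work goes in short steps, Python scripts to look and compute and a shell command to move; the robot and the scene stay as the last step left them, time stands still between calls to the robot, and variables do not carry over. Pictures are saved under pics/ and viewed, at most 13 in all, crops included, and the job is handed in when it is done.

```bash
ls; mkdir -p pics
python3 - <<'E'
from station import r
import cv2,numpy as np
s=r.sense();print({k:np.round(v,3).tolist() for k,v in s.items()})
for n in("scene","top"):
    p,d=r.capture(n);cv2.imwrite(f"pics/{n}0.png",p);np.save(f"pics/{n}0.npy",d)
    c=r.calibration(n);print(n,np.round(c["intrinsics"],1).tolist(),np.round(c["world_from_camera"],3).tolist())
print(np.round(r.calibration("wrist")["hand_eye"],3).tolist())
E
```

```text
pics
{'clock': 0.0, 'joint_pos': [1.284, 0.616, -0.013, 1.425, 0.008, 1.103, -0.04], 'qd': [-0.001, 0.001, -0.0, -0.001, -0.0, 0.001, -0.002], 'joint_efforts': [0.0, -46.922, 0.259, -17.103, 0.01, 0.01, -0.0], 'position': [0.167, -0.628, 0.303], 'orientation': [-3.139, 0.0, 0.26], 'contact_force': [-0.948, 0.3, 1.077], 'wrist_torque': [-0.031, -0.004, 0.006], 'finger_force': 0.0, 'grip_width': 1.001}
scene [[461.6, 0.0, 312.4], [0.0, 461.6, 239.3], [0.0, 0.0, 1.0]] [[0.681, 0.488, -0.546, 1.134], [0.732, -0.442, 0.518, -0.575], [0.011, -0.753, -0.658, 0.853], [0.0, 0.0, 0.0, 1.0]]
top [[595.6, 0.0, 317.0], [0.0, 595.6, 245.4], [0.0, 0.0, 1.0]] [[-0.016, -0.997, 0.081, 0.399], [-1.0, 0.017, 0.012, -0.014], [-0.013, -0.081, -0.997, 1.454], [0.0, 0.0, 0.0, 1.0]]
[[0.0, -0.963, -0.269, 0.069], [1.0, -0.0, 0.0, 0.001], [-0.0, -0.269, 0.963, -0.07], [0.0, 0.0, 0.0, 1.0]]
```

View pics/scene0.png

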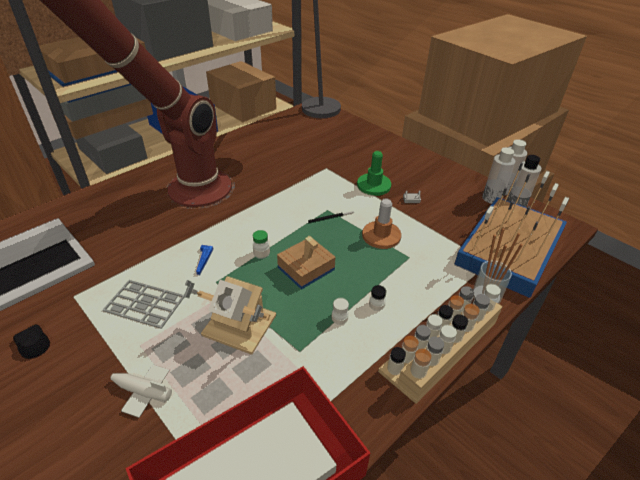

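View pics/top0.png

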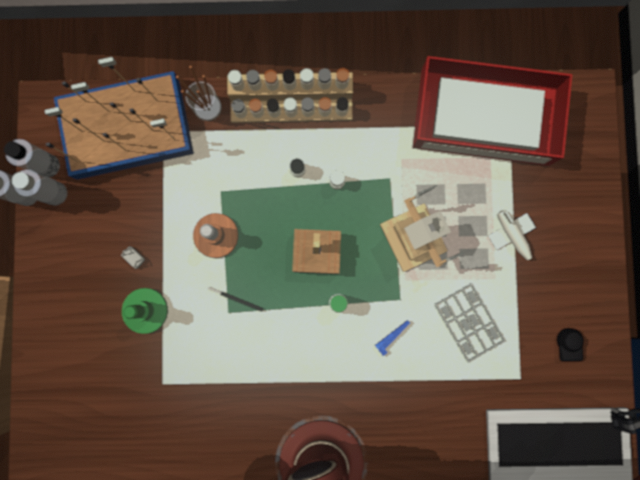

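```bash
cat > h.py <<'E'
import numpy as np,cv2
from scipy.spatial.transform import Rotation as R
from station import r
def wfc(n,s=None):
    c=r.calibration(n)
    if n!="wrist": return c["intrinsics"],np.array(c["world_from_camera"])
    s=s or r.sense();T=np.eye(4);T[:3,:3]=R.from_euler("xyz",s["orientation"]).as_matrix();T[:3,3]=s["position"]
    return c["intrinsics"],T@np.array(c["hand_eye"])
def cloud(d,K,W):
    v,u=np.mgrid[:480,:640]
    P=np.stack([(u-K[0][2])*d/K[0][0],(v-K[1][2])*d/K[1][1],d],-1)
    P=P@W[:3,:3].T+W[:3,3]; P[d<=0]=np.nan
    return P
def ray(u,v,z,K,W):  # pixel to world at height z
    q=W[:3,:3]@np.array([(u-K[0][2])/K[0][0],(v-K[1][2])/K[1][1],1]);return W[:3,3]+q*(z-W[2,3])/q[2]
E
python3 - <<'E'
from h import *
for n in("top","scene"):
    K,W=wfc(n);P=cloud(np.load(f"pics/{n}0.npy"),K,W);np.save(f"pics/{n}P.npy",P)
    def blob(name,x0,x1,y0,y1,z0,z1):
        m=(P[...,0]>x0)&(P[...,0]<x1)&(P[...,1]>y0)&(P[...,1]<y1)&(P[...,2]>z0)&(P[...,2]<z1)
        q=P[m];
        if len(q): print(n,name,len(q),q.mean(0).round(4),q.min(0).round(3),q.max(0).round(3))
    for nm,px in {"post":(208,231),"wedge":(317,242),"rest":(428,232)}.items():
        if n=="top":print(nm,P[px[1],px[0]].round(3))
    blob("shaft",.4,.65,.1,.3,.075,.14);blob("shafttop",.4,.65,.1,.3,.117,.14);blob("wedge",.4,.65,-.08,.08,.06,.2);blob("wedgetop",.4,.65,-.08,.08,.105,.2)
    blob("block",.4,.65,-.08,.08,.04,.055)
    blob("carrier",.4,.65,-.35,-.1,.1,.3)
a=cv2.resize(cv2.imread("pics/top0.png")[170:290,360:520],None,fx=5,fy=5,interpolation=cv2.INTER_CUBIC)
cv2.imwrite("pics/c1.png",a)
a=cv2.resize(cv2.imread("pics/scene0.png")[250:370,170:330],None,fx=5,fy=5,interpolation=cv2.INTER_CUBIC)
cv2.imwrite("pics/c2.png",a)
E
```

```text
post [0.544 0.246 0.123]
wedge [0.516 0.001 0.111]
rest [ 0.53  -0.243  0.153]
top shaft 207 [0.5442 0.2464 0.1153] [0.53  0.233 0.077] [0.561 0.266 0.132]
top shafttop 140 [0.5455 0.2485 0.1222] [0.531 0.233 0.117] [0.561 0.263 0.132]
top wedge 113 [0.5171 0.0019 0.1069] [ 0.499 -0.019  0.061] [0.537 0.009 0.119]
top wedgetop 90 [0.5206 0.002  0.1131] [ 0.504 -0.006  0.106] [0.537 0.008 0.119]
top block 1755 [0.4987 0.0025 0.0495] [ 0.447 -0.053  0.041] [0.554 0.06  0.055]
top carrier 1345 [ 0.5363 -0.2397  0.1219] [ 0.466 -0.325  0.1  ] [ 0.636 -0.177  0.161]
scene shaft 225 [0.5535 0.2409 0.1046] [0.534 0.23  0.075] [0.566 0.261 0.125]
scene shafttop 77 [0.5509 0.2444 0.1215] [0.534 0.23  0.117] [0.563 0.261 0.125]
scene wedge 195 [ 0.5205 -0.0027  0.0968] [ 0.502 -0.009  0.06 ] [0.539 0.009 0.118]
scene wedgetop 87 [ 0.5241 -0.0012  0.1126] [ 0.504 -0.009  0.105] [0.539 0.009 0.118]
scene block 1137 [ 0.5107 -0.0084  0.0497] [ 0.402 -0.057  0.04 ] [0.557 0.062 0.055]
scene carrier 1502 [ 0.5463 -0.254   0.123 ] [ 0.471 -0.326  0.1  ] [ 0.64  -0.179  0.163]
```

View pics/c1.png

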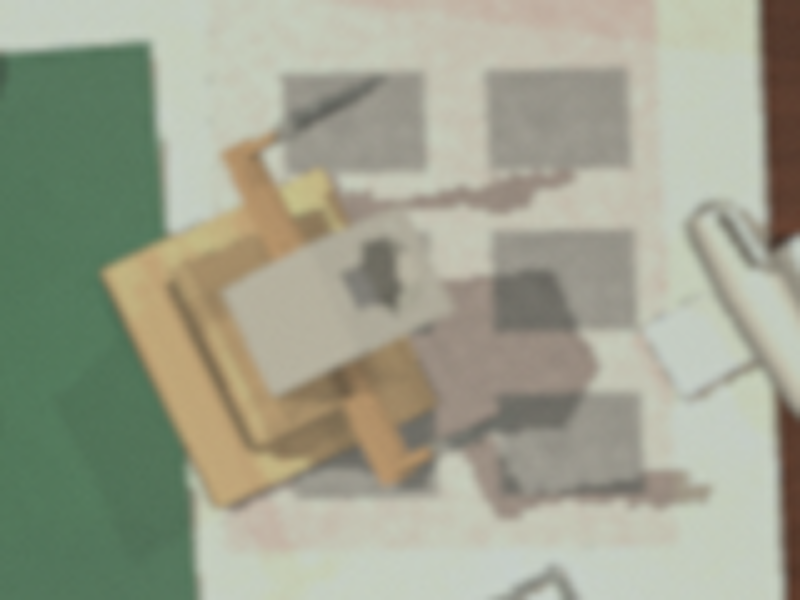

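View pics/c2.png

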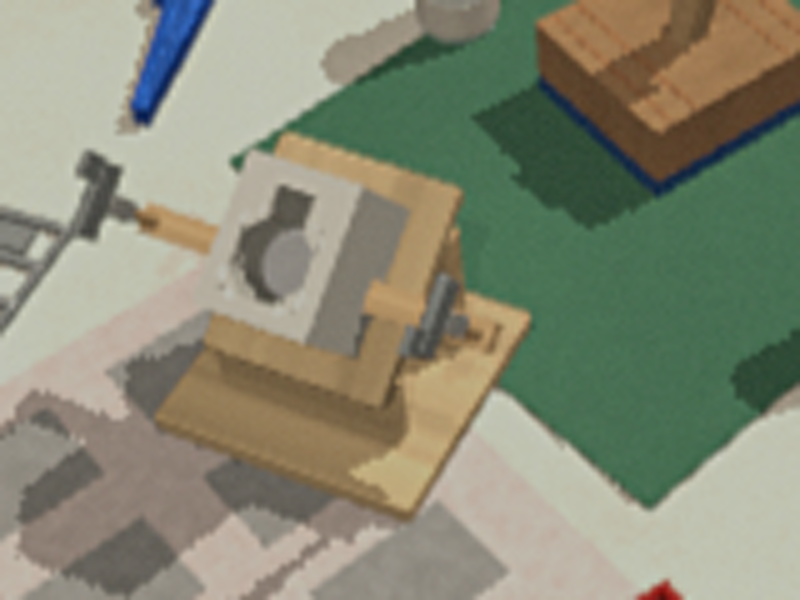

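```bash
python3 -m crank '[[0,0,0,-0.98],[0,0,0,-0.98],[0,0,0,-0.98],[0,0,0,-0.98],[0,0,0,-0.98],[0,0,0,-0.98],[0,0,0,-0.98],[0,0,0,-0.98],[0,0,0,-0.98],[0,0,0,-0.98]]' 1
python3 -m crank '[[0.45,1,0,0],[0.45,1,0,0],[0.45,1,0,0],[0.45,1,0,0],[0.45,1,0,0],[0.45,1,0,0],[0.45,1,0,0],[0.45,1,0,0],[0.45,1,0,0],[0.45,1,0,0],[0.45,1,0,0],[0.45,1,0,0]]'
python3 -m crank '[[0.45,1,0,0],[0.45,1,0,0],[0.45,1,0,0],[0.45,1,0,0],[0.45,1,0,0],[0.45,1,0,0],[0.45,1,0,0],[0.45,1,0,0],[0.45,1,0,0],[0.45,1,0,0],[0.45,1,0,0],[0,0,0,0]]'
python3 - <<'E'
from h import *
K,W=wfc("wrist");p,d=r.capture("wrist");P=cloud(d,K,W);np.save("pics/w1P.npy",P);cv2.imwrite("pics/w1.png",p)
s=r.sense();print(s["position"],s["orientation"],s["joint_pos"])
E
```

```text
clock: 1.35
position: [0.1667, -0.6279, 0.3032]
orientation: [3.142, -0.002, 1.976]
contact_force: [0.4, 0.1, 0.3]
grip_width: 0.999
finger_force: 0.0
clock: 2.85
position: [0.347, -0.4342, 0.304]
orientation: [3.141, 0.0, 1.97]
contact_force: [0.3, -0.1, -1.2]
grip_width: 0.996
finger_force: 0.0
clock: 4.35
position: [0.5115, -0.256, 0.3041]
orientation: [3.14, -0.001, 1.974]
contact_force: [0.4, 0.4, -0.1]
grip_width: 0.997
finger_force: 0.0
[ 0.51044701 -0.25775555  0.30388406] [-3.14129027e+00 -2.88077667e-05  1.97195398e+00] [ 0.74808484  0.53377894 -0.50319804  1.64681858  0.28937396  1.0360934
  0.55606795]
```

View pics/w1.png

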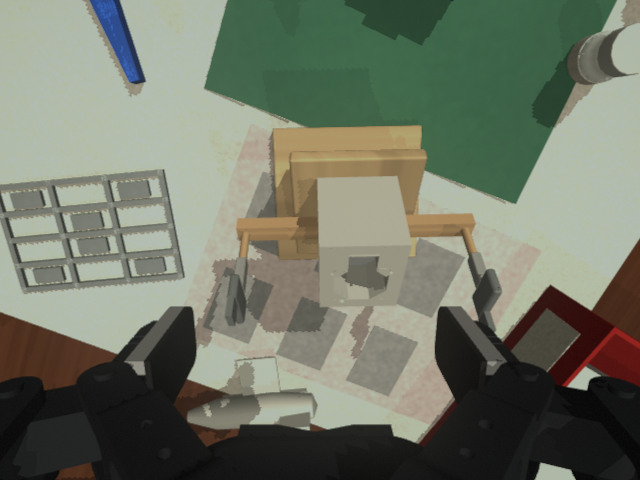

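Run:
```python
from h import *
from scipy.optimize import least_squares
P=np.load("pics/w1P.npy")
def poly(pts):
    m=np.zeros((480,640),np.uint8);cv2.fillPoly(m,[np.array(pts)],1)
    q=P[m>0];return q[~np.isnan(q).any(1)]
A=poly([(323,183),(394,182),(403,241),(324,243)])
B=np.vstack([poly([(325,254),(338,254),(338,298),(325,298)]),poly([(392,254),(402,254),(402,296),(392,296)])])
def pl(q):
    c=np.median(q,0);
    for _ in range(4):
        u,s,v=np.linalg.svd(q-q.mean(0),full_matrices=False);n=v[2]*np.sign(v[2][2]);e=(q-q.mean(0))@n;q=q[abs(e)<max(.002,1.5*e.std())]
    return q.mean(0),n,e.std(),len(q)
for q in(A,B):
    c,n,e,k=pl(q);print(c.round(4),n.round(3),e.round(4),k,"tilt",np.degrees(np.arccos(n[2])).round(1),"az",np.degrees(np.arctan2(n[1],n[0])).round(1))
# edges (in carrier y) of the +x face by pixel corners
K,W=wfc("wrist")
for u,v in [(318,178),(398,177),(408,246),(319,248),(244,226),(467,222),(320,303),(408,302)]:
    q=P[v-3:v+4,u-3:u+4].reshape(-1,3);q=q[~np.isnan(q).any(1)];print((u,v),q[q[:,2].argmax()].round(3),np.median(q,0).round(3))
```

```text
[ 0.5312 -0.2279  0.1281] [-0.338  0.747  0.572] 0.0005 4586 tilt 55.1 az 114.4
[ 0.5457 -0.2638  0.1335] [ 0.237 -0.526  0.817] 0.0004 908 tilt 35.2 az -65.7
(318, 178) [ 0.502 -0.222  0.105] [ 0.5   -0.222  0.101]
(398, 177) [ 0.548 -0.202  0.105] [ 0.549 -0.2    0.101]
(408, 246) [ 0.559 -0.232  0.151] [ 0.561 -0.232  0.149]
(319, 248) [ 0.514 -0.252  0.151] [ 0.516 -0.255  0.147]
(244, 226) [ 0.467 -0.275  0.093] [ 0.465 -0.275  0.091]
(467, 222) [ 0.61  -0.21   0.094] [ 0.611 -0.21   0.091]
(320, 303) [ 0.533 -0.296  0.117] [ 0.537 -0.302  0.111]
(408, 302) [ 0.64  -0.31   0.004] [ 0.636 -0.31   0.002]
```

```bash
python3 -m crank '[[0,0.8,0,-0.13],[0.04,0.76,0,0],[0,0,1,0],[0,0,1,0],[0,0,1,0],[0,0,1,0],[0,0,1,0],[0,0,0.8,0],[0,0,0.5,0],[0,0,0.5,0],[0,0,0,0],[0,0,0,0]]' 1
python3 - <<'E'
from h import *
s=r.sense();T=np.array([.5385,-.2443,.168]);print(R.from_euler("xyz",s["orientation"]).as_matrix().T@(T-s["position"])/.02,s["orientation"])
E
```

```text
clock: 5.9
position: [0.5389, -0.2454, 0.1684]
orientation: [3.141, 0.001, 1.993]
contact_force: [-0.5, 0.2, -0.5]
grip_width: 1.001
finger_force: 0.0
[0.0604473  0.0049441  0.02204024] [3.14071791e+00 7.01588394e-04 1.99286415e+00]
```

```bash
python3 -m crank '[[0.06,0,0,0],[0,0,0,0],[0,0,0,0],[0,0,0,0],[0,0,0,0],[0,0,0,0]]' 0 60
```

```text
clock: 6.65
position: [0.5382, -0.2441, 0.1685]
orientation: [3.141, 0.0, 1.993]
contact_force: [-1.1, 0.7, 5.7]
grip_width: 0.626
finger_force: 63.9
```

```bash
python3 -m crank '[[-0.287,0,-0.41,0],[-0.287,0,-0.41,0],[-0.287,0,-0.41,0],[-0.287,0,-0.41,0],[-0.287,0,-0.41,0],[-0.287,0,-0.41,0],[-0.574,0,-0.82,0],[-0.574,0,-0.82,0],[0,0,0,0]]'
python3 -m crank '[[0,0,-1,0],[0,0,-1,0],[0,0,-1,0],[0,0,-1,0],[0,0,0,0]]'
python3 - <<'E'
from h import *
K,W=wfc("wrist");p,d=r.capture("wrist");P=cloud(d,K,W);np.save("pics/w2P.npy",P);cv2.imwrite("pics/w2.png",p)
E
```

```text
clock: 7.78
position: [0.5622, -0.2983, 0.2514]
orientation: [3.14, 0.003, 1.991]
contact_force: [-0.4, -0.2, -3.1]
grip_width: 0.628
finger_force: 63.6
clock: 8.4
position: [0.5619, -0.2962, 0.3308]
orientation: [3.14, 0.001, 1.994]
contact_force: [0.4, 1.1, -2.3]
grip_width: 0.622
finger_force: 63.5
```

View pics/w2.png

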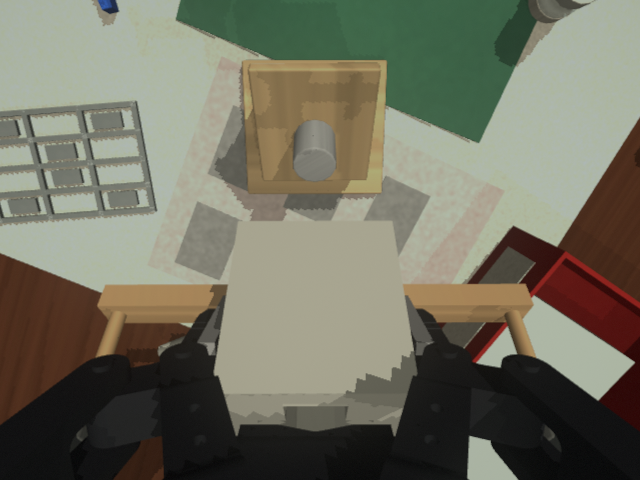

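```bash
python3 - <<'E'
from h import *
P=np.load("pics/w2P.npy");q=P[240:330,250:385].reshape(-1,3);q=q[~np.isnan(q).any(1)]
u,s,v=np.linalg.svd(q-q.mean(0),full_matrices=False);n=v[2]*np.sign(v[2][2]);print(q.mean(0),n,90-np.degrees(np.arccos(n[2])),np.degrees(np.arctan2(n[1],n[0])))
E
python3 -m crank '[[0.5,0.22,0,0],[0.97,0.425,0,0],[0.97,0.425,0,0],[0.97,0.425,0,0],[0.97,0.425,0,0],[0.97,0.425,0,0],[0.97,0.425,0,0],[0.97,0.425,0,0],[0.97,0.425,0,0],[0.97,0.425,0,0],[0.97,0.425,0,0],[0.97,0.425,0,0]]'
python3 -m crank '[[0.97,0.425,0,0],[0.97,0.425,0,0],[0.97,0.425,0,0],[0.97,0.425,0,0],[0.97,0.425,0,0],[0.97,0.425,0,0],[0.97,0.425,0,0],[0.97,0.425,0,0],[0.97,0.425,0,0],[0.45,0.2,0,0],[0,0,0,0],[0,0,0,0]]'
```

```text
[ 0.55401925 -0.27606899  0.28451795] [-0.33939544  0.74686953  0.57183619] 34.87836869535515 114.43818747758694
clock: 9.95
position: [0.5593, -0.0513, 0.33]
orientation: [3.141, -0.0, 1.993]
contact_force: [-0.1, -0.6, -2.2]
grip_width: 0.624
finger_force: 63.5
clock: 11.45
position: [0.5578, 0.1465, 0.3298]
orientation: [-3.141, 0.001, 1.991]
contact_force: [-0.0, -0.7, -3.2]
grip_width: 0.625
finger_force: 63.5
```

```bash
python3 - <<'E'
from h import *
K,W=wfc("wrist");p,d=r.capture("wrist");P=cloud(d,K,W);np.save("pics/w3P.npy",P);cv2.imwrite("pics/w3.png",p)
m=(abs(P[...,0]-.547)<.035)&(abs(P[...,1]-.247)<.035)&(P[...,2]>.119)&(P[...,2]<.13)
q=P[m];print(len(q),q.mean(0) if len(q) else 0, q.min(0),q.max(0),(q.min(0)+q.max(0))/2)
E
python3 -m crank '[[0,0,0.6,0],[0,0,1,0],[0,0,1,0],[0,0,1,0],[0,0,1,0],[0,0,1,0],[0,0,1,0],[0,0,1,0],[0,0,1,0],[0,0,1,0],[0,0,0.9,0],[0,0,0,0]]'
```

```text
1710 [0.54760971 0.24861049 0.1226533 ] [0.53283226 0.23372486 0.11900808] [0.56252383 0.2638348  0.12593578] [0.54767805 0.24877983 0.12247193]
clock: 13.0
position: [0.5566, 0.147, 0.1182]
orientation: [-3.138, -0.0, 1.993]
contact_force: [-0.7, -0.4, -0.8]
grip_width: 0.622
finger_force: 63.5
```

```bash
python3 -m crank '[[-0.75,0,0,0],[-0.75,0,0,0],[0,0,0.2,0],[0,0,0.2,0],[0,0,0,0]]' - 20
python3 -m crank '[[0.1,0,0.12,0],[0.15,0,0.14,0],[0.16,0,0.14,0],[0.17,0,0.13,0],[0,0,0,0]]'
```

```text
clock: 13.62
position: [0.5693, 0.121, 0.1116]
orientation: [-3.141, -0.001, 1.994]
contact_force: [0.8, -0.0, -2.1]
grip_width: 0.626
finger_force: 63.6
clock: 14.25
position: [0.5655, 0.1308, 0.104]
orientation: [3.141, 0.003, 1.993]
contact_force: [-3.6, -2.8, 14.0]
grip_width: 0.621
finger_force: 65.2
```

```bash
python3 -m crank '[[0.1,0,0.12,0],[0.17,0,0.13,0],[0.18,0,0.12,0],[0.18,0,0.12,0],[0.18,0,0.1,0],[0.18,0,0.1,0],[0,0,0,0]]' 0 20
python3 - <<'E'
from h import *
K,W=wfc("wrist");p,d=r.capture("wrist");P=cloud(d,K,W);cv2.imwrite("pics/w4.png",p)
q=P[240:330,250:385].reshape(-1,3);q=q[~np.isnan(q).any(1)]
u,s,v=np.linalg.svd(q-q.mean(0),full_matrices=False);n=v[2]*np.sign(v[2][2]);print(q.mean(0),n,s[2]/len(q)**.5)
E
```

```text
clock: 15.12
position: [0.5575, 0.1488, 0.089]
orientation: [3.141, 0.002, 1.993]
contact_force: [-1.1, -1.4, 8.0]
grip_width: 0.626
finger_force: 64.2
[0.55066485 0.16662808 0.03459967] [-0.40597046  0.90542442  0.12407499] 0.0005175021347639596
```

View pics/w4.png

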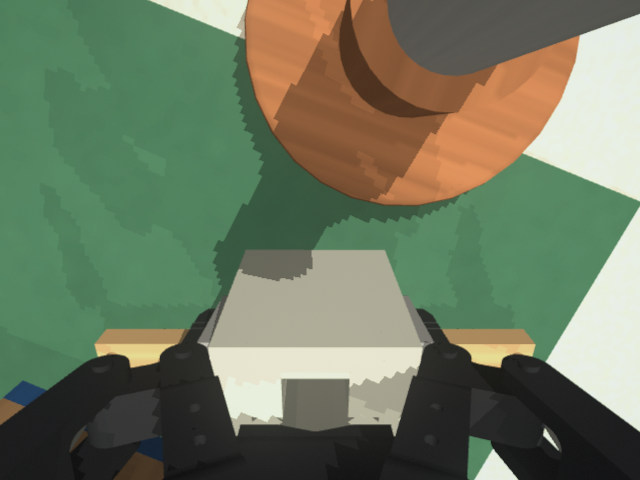

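```bash
python3 -m crank '[[0.15,0,0.1,0],[0.15,0,0.1,0],[0,0,0,0]]'
python3 -m crank '[[0,0,0,0],[0,0,0,0],[0,0,0,0],[0,0,0,0],[0,0,0,0]]' 1
python3 - <<'E'
from h import *
K,W=wfc("wrist");p,d=r.capture("wrist");P=cloud(d,K,W);cv2.imwrite("pics/w5.png",p);np.save("pics/w5P.npy",P)
m=(P[...,2]>.02)&(P[...,2]<.05);m[:200]=0;m[:,:245]=0;m[:,390:]=0
q=P[m]
for _ in range(3):
    u,s,v=np.linalg.svd(q-q.mean(0),full_matrices=False);n=v[2]*np.sign(v[2][1]);e=(q-q.mean(0))@n;q=q[abs(e)<.0015]
print(len(q),q.mean(0),n,np.degrees(np.arctan2(n[1],n[0])))
t=P[(abs(P[...,2]-.06)<.004)];t=t[(abs(t[:,0]-.555)<.06)&(t[:,1]<.2)&(t[:,1]>.07)];print("top",len(t),t.mean(0),t[:,2].std())
Y=np.array([n[1],-n[0]]);Y/=np.hypot(*Y);H=n[:2]/np.hypot(*n[:2])
f=P[(P[...,2]>.025)&(P[...,2]<.058)].reshape(-1,3);w=f[abs(f[:,:2]@H-q.mean(0)[:2]@H)<.002];yy=w[:,:2]@Y;ym=np.median(yy);yy=yy[abs(yy-ym)<.035]
lo,hi=np.percentile(yy,[.5,99.5]);print("faceY",lo,hi);c=H*(q.mean(0)[:2]@H-.041)+Y*(lo+hi)/2;print("centre",c)
s=r.sense();print(s["position"],s["orientation"]);T=np.array([*c,.1]);print(R.from_euler("xyz",s["orientation"]).as_matrix().T@(T-s["position"])/.02)
E
```

```text
clock: 15.55
position: [0.5557, 0.1534, 0.0849]
orientation: [3.14, 0.004, 1.992]
contact_force: [0.6, -2.4, 6.1]
grip_width: 0.625
finger_force: 64.3
clock: 16.18
position: [0.5545, 0.1546, 0.0835]
orientation: [-3.142, -0.0, 1.993]
contact_force: [0.5, -1.2, -0.9]
grip_width: 1.003
finger_force: 0.0
911 [0.55775468 0.15069985 0.03133886] [-0.09508453  0.20973251 -0.97312446] 114.38768318945463
top 19121 [0.55315647 0.16070961 0.06021402] 0.0011186566137751492
faceY 0.5610150434295604 0.6125903636808893
centre [0.5897935  0.12020826]
[0.55447188 0.15456502 0.08350193] [-3.14154115e+00 -1.67902141e-04  1.99301813e+00]
[-2.29055903  0.9069934  -0.82533494]
```

Run:
```python
from h import *
P=np.load("pics/w5P.npy");a=np.radians(114.3);H=np.array([np.cos(a),np.sin(a)]);E=np.array([H[1],-H[0]])
t=P[(abs(P[...,2]-.06)<.003)];t=t[(abs(t[:,0]-.555)<.06)&(t[:,1]<.23)&(t[:,1]>.07)]
h=t[:,:2]@H;e=t[:,:2]@E;em=np.median(e);k=abs(e-em)<.04;h,e=h[k],e[k]
b,n=[],np.arange(em-.024,em+.025,.004)
print("h",np.percentile(h,[.2,1,50,99,99.8]),"e",np.percentile(e,[.2,1,50,99,99.8]))
hb=np.percentile(h,99.7);print([np.percentile(h[abs(e-x)<.002],99).round(4) for x in n])
el=np.percentile(e,.3);eh=np.percentile(e,99.7);c=H*(hb-.041)+E*(el+eh)/2;print("centre",c,"width",eh-el)
s=r.sense();T=np.array([*c,.1]);print(R.from_euler("xyz",s["orientation"]).as_matrix().T@(T-s["position"])/.02)
```

```text
h [-0.10233292 -0.10075817 -0.07811354 -0.01264617 -0.01089709] e [0.54329634 0.54369422 0.57982243 0.61513962 0.6172761 ]
[np.float64(-0.0693), np.float64(-0.0693), np.float64(-0.0691), np.float64(-0.0692), np.float64(-0.0693), np.float64(-0.0692), np.float64(-0.0693), np.float64(-0.0104), np.float64(-0.0123), np.float64(-0.0141), np.float64(-0.016), np.float64(-0.0174), np.float64(-0.019)]
centre [0.55022563 0.19115795] width 0.0735600170899311
[ 1.75611005  0.55605768 -0.82463743]
```

```bash
python3 -m crank '[[0,0,-0.63,0],[0,0,0,0],[-0.56,0,0,0],[-0.57,0,0,0],[0,0,0,0],[0,0,0,0]]'
python3 -m crank '[[0,0,0,0],[0,0,0,0],[0,0,0,0],[0,0,0,0],[0,0,0,0],[0,0,0,0]]' 0 60
python3 -m crank '[[0,0,-0.3,0],[0,0,-0.7,0],[0,0,-1,0],[0,0,-1,0],[0,0,-1,0],[0,0,-1,0],[0,0,-1,0],[0,0,0,0],[0,0,0,0]]'
python3 - <<'E'
from h import *
s=r.sense();print(s["position"],s["orientation"])
K,W=wfc("wrist",s);p,d=r.capture("wrist");P=cloud(d,K,W);cv2.imwrite("pics/w6.png",p);np.save("pics/w6P.npy",P)
E
```

```text
clock: 16.98
position: [0.5637, 0.1338, 0.096]
orientation: [-3.141, -0.001, 1.993]
contact_force: [0.3, -0.3, -0.4]
grip_width: 1.004
finger_force: 0.0
clock: 17.73
position: [0.5638, 0.1344, 0.0964]
orientation: [3.141, -0.001, 1.993]
contact_force: [-1.1, 1.3, 3.0]
grip_width: 0.629
finger_force: 64.0
clock: 18.85
position: [0.5633, 0.1334, 0.2156]
orientation: [-3.14, 0.0, 1.993]
contact_force: [0.0, 0.5, -2.6]
grip_width: 0.626
finger_force: 63.6
[0.56329166 0.1333559  0.21563598] [-3.14022422e+00  1.94575486e-04  1.99272498e+00]
```

View pics/w6.png

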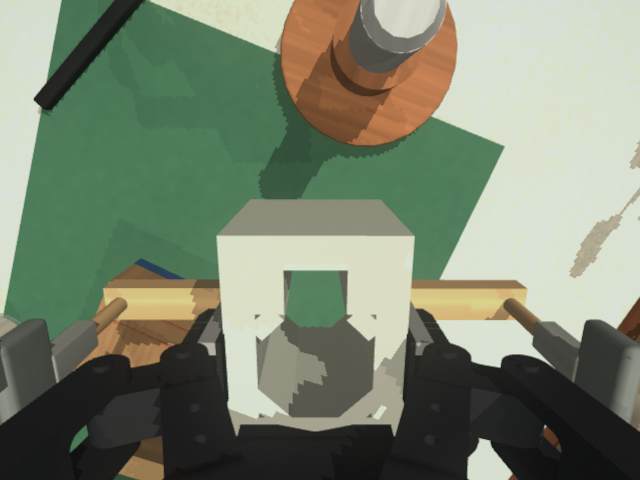

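Run:
```python
from h import *
P=np.load("pics/w6P.npy");s=r.sense();K,W=wfc("wrist",s)
q=np.vstack([P[242:265,225:405].reshape(-1,3)]);q=q[~np.isnan(q).any(1)];u,S,v=np.linalg.svd(q-q.mean(0),full_matrices=False);n=v[2]*np.sign(v[2][2]);print("top z",q.mean(0)[2],"normal",n)
z=np.median(q[:,2])
Rm=R.from_euler("xyz",s["orientation"]).as_matrix();t=np.array(s["position"])
def tool(u,v,zz): return (Rm.T@(ray(u,v,zz,K,W)-t))
g={k:tool(*k,z) for k in [(218,236),(413,236),(285,270.5),(347,270.5),(257.5,345),(375.5,345)]}
for k,p in g.items():print(k,p.round(4))
m=(abs(P[...,0]-.547)<.03)&(abs(P[...,1]-.247)<.03)&(P[...,2]>.120)&(P[...,2]<.126)
q=P[m];print(len(q),(q.min(0)+q.max(0))/2,q.mean(0),q.max(0)-q.min(0))
```

```text
top z 0.17959794274884266 normal [ 0.01498802 -0.03295357  0.9993445 ]
(218, 236) [ 0.0395 -0.026   0.0357]
(413, 236) [0.0395 0.027  0.0356]
(285, 270.5) [ 0.0296 -0.008   0.0357]
(347, 270.5) [0.0296 0.0093 0.0357]
(257.5, 345) [ 0.0064 -0.0166  0.0357]
(375.5, 345) [0.0064 0.0181 0.0357]
2823 [0.54834489 0.24434135 0.12287758] [0.54963628 0.24329035 0.12290165] [0.0281307  0.02202182 0.00575317]
```

```bash
python3 -m crank '[[0,0,-1,0],[0,0,-0.5,0],[0.7,0.2,0,0],[0.8,0.24,0,0],[0.8,0.24,0,0],[0.8,0.24,0,0],[0.8,0.24,0,0],[0.8,0.24,0,0],[0.6,0.16,0,0],[0.3,0.08,0,0],[0,0,0,0],[0,0,0,0]]'
python3 - <<'E'
from h import *
s=r.sense();print(s["position"],s["orientation"]);T=np.array([.547,.249,.1835]);print(R.from_euler("xyz",s["orientation"]).as_matrix().T@(T-s["position"])/.02)
K,W=wfc("wrist",s);p,d=r.capture("wrist");cv2.imwrite("pics/w7.png",cv2.resize(p[180:440,180:460],None,fx=2,fy=2))
P=cloud(d,K,W);np.save("pics/w7P.npy",P)
E
```

```text
clock: 20.4
position: [0.5481, 0.2485, 0.246]
orientation: [-3.141, 0.001, 1.992]
contact_force: [-0.6, -0.0, -1.8]
grip_width: 0.622
finger_force: 63.5
[0.54813592 0.24850344 0.24604417] [-3.14127205e+00  8.94443629e-04  1.99159910e+00]
[ 0.04865986 -0.04069638  3.12717957]
```

View pics/w7.png

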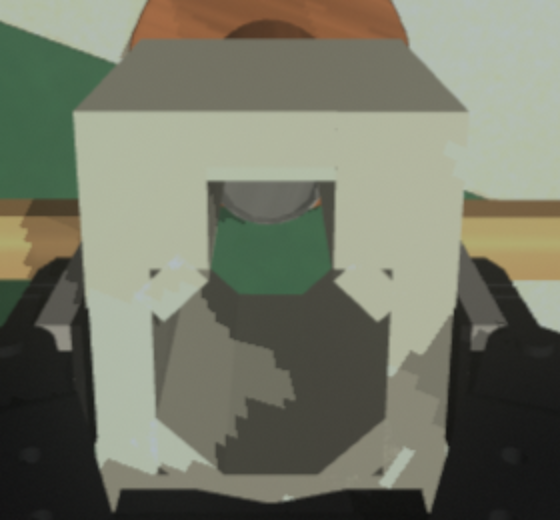

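Run:
```python
from h import *
s=r.sense();K,W=wfc("wrist",s);a=s["orientation"][2];H=np.array([np.cos(a),np.sin(a)]);E=np.array([H[1],-H[0]])
for u,v in [(315.5,290.5),(313.5,271)]:
    for z in(.123,.117):
        p=ray(u,v,z,K,W)[:2]-s["position"][:2];print(u,v,z,"h",p@H,"e",p@E)
P=np.load("pics/w7P.npy")[272:289,294:336].reshape(-1,3);P=P[(P[:,2]>.10)&(P[:,2]<.13)];print(len(P),P.mean(0))
q=P[P[:,2]>.1215][:,:2]-s["position"][:2];print("h",(q@H).min(),(q@H).max(),"e",(q@E).min(),(q@E).max())
print("post est in tool",(np.array([.5476,.2487])-s["position"][:2])@H,(np.array([.5476,.2487])-s["position"][:2])@E)
```

```text
315.5 290.5 0.123 h -0.012559420679043542 e 0.000629293669515907
315.5 290.5 0.117 h -0.015041902008331368 e 0.0006399324016084305
313.5 271 0.123 h -0.001913361635996686 e -0.00038954244121142134
313.5 271 0.117 h -0.00406564566911988 e -0.00041050384656296675
678 [0.55092919 0.24246224 0.12293841]
h -0.011662153362726359 -0.0016436345140528302 e -0.010470261274648514 0.010572038242358688
post est in tool 0.000450479533868377 -0.00042714048111205135
```

```bash
python3 -m crank '[[0.02,-0.03,0.5,0],[0,0,0.5,0],[0,0,0.3,0],[0,0,0.3,0],[0,0,0.3,0],[0,0,0.2,0],[0,0,0,0]]'
```

```text
clock: 21.32
position: [0.547, 0.2495, 0.2039]
orientation: [-3.141, -0.0, 1.993]
contact_force: [-0.1, -0.6, -1.5]
grip_width: 0.624
finger_force: 63.5
```

```bash
python3 -m crank '[[0,0,0.25,0],[0,0,0.25,0],[0,0,0.25,0],[0,0,0.25,0],[0,0,0.25,0],[0,0,0.25,0],[0,0,0.25,0],[0,0,0.2,0],[0,0,0,0]]'
```

```text
clock: 22.45
position: [0.5469, 0.2495, 0.1648]
orientation: [-3.141, 0.0, 1.993]
contact_force: [0.8, 0.4, -1.5]
grip_width: 0.627
finger_force: 63.5
```

```bash
python3 -m crank '[[0,0,0.15,0],[0,0,0.15,0],[0,0,0.15,0],[0,0,0.1,0],[0,0,0,0]]'
```

```text
clock: 23.08
position: [0.5472, 0.2497, 0.1564]
orientation: [3.141, 0.001, 1.993]
contact_force: [-3.1, -2.0, 10.5]
grip_width: 0.628
finger_force: 65.1
```

```bash
python3 -m crank '[[0,0,0.05,0],[0,0,0,0]]'
python3 -m crank '[[0,0,0,0],[0,0,0,0],[0,0,0,0],[0,0,0,0],[0,0,0,0]]' 1
python3 -m crank '[[0,0,-0.7,0],[0,0,-1,0],[0,0,-1,0],[0,0,-1,0],[0,0,-1,0],[0,0,-1,0],[0,0,-1,0],[0,0,-0.8,0],[0,0,0,0],[0,0,0,0]]'
python3 - <<'E'
from h import *
s=r.sense();print(s["position"],s["orientation"])
K,W=wfc("wrist",s);p,d=r.capture("wrist");cv2.imwrite("pics/w8.png",cv2.resize(p[160:420,180:460],None,fx=2.1,fy=2.1))
P=cloud(d,K,W);np.save("pics/w8P.npy",P)
q=P[(abs(P[...,2]-.12)<.008)];k=(np.hypot(q[:,0]-.547,q[:,1]-.249)<.05)&(np.hypot(q[:,0]-.547,q[:,1]-.249)>.019);q=q[k]
u,S,v=np.linalg.svd(q-q.mean(0),full_matrices=False);print(len(q),q.mean(0),v[2],S[2]/len(q)**.5)
E
```

```text
clock: 23.32
position: [0.5471, 0.2497, 0.1563]
orientation: [3.141, 0.001, 1.993]
contact_force: [-4.6, -2.8, 14.6]
grip_width: 0.625
finger_force: 65.8
clock: 23.95
position: [0.5471, 0.2496, 0.153]
orientation: [-3.141, -0.0, 1.993]
contact_force: [-0.6, -0.5, 0.4]
grip_width: 0.994
finger_force: 0.0
clock: 25.2
position: [0.5468, 0.2493, 0.3026]
orientation: [-3.14, 0.0, 1.993]
contact_force: [0.0, -0.4, -0.7]
grip_width: 0.997
finger_force: 0.0
[0.54678501 0.2492965  0.30258306] [-3.14033561e+00  2.11678192e-04  1.99298501e+00]
5695 [0.544927   0.25846466 0.12019861] [-9.97219596e-04  3.03667555e-03  9.99994892e-01] 0.0012353959169677379
```

View pics/w8.png

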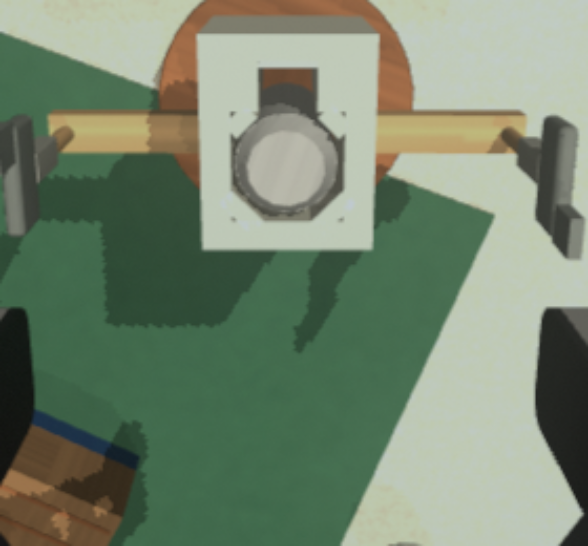

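Run:
```python
from h import *
s=dict(position=[.54678501,.2492965,.30258306],orientation=[-3.14033561,.00021168,1.99298501]);K,W=wfc("wrist",s)
f=lambda x,y,z=.12:ray(180+x/2.1,160+y/2.1,z,K,W)
a=s["orientation"][2];H=np.array([np.cos(a),np.sin(a)]);E=np.array([H[1],-H[0]])
for n,p in dict(c1=f(197,33.5),c2=f(379,33.5),c3=f(373,249),c4=f(202,249),k1=f(258,68),k2=f(318,68),shaft=f(286,167,.123)).items():
    print(n,p.round(4),"h %.4f e %.4f"%(p[:2]@H,p[:2]@E))
e=f(379,33.5)-f(197,33.5);print("yaw e",np.degrees(np.arctan2(e[1],e[0]))+90)
T=np.load("pics/w8P.npy");q=T[(T[...,2]>.1215)&(T[...,2]<.126)];q=q[np.hypot(q[:,0]-.547,q[:,1]-.249)<.02];print("shaft",len(q),(q.max(0)+q.min(0))/2,q.mean(0))
# wedge from top/scene clouds
for n in("top","scene"):
    P=np.load(f"pics/{n}P.npy");m=(P[...,0]>.47)&(P[...,0]<.56)&(abs(P[...,1])<.03)
    for lo,hi in((.112,.125),(.06,.10)):
        q=P[m&(P[...,2]>lo)&(P[...,2]<hi)];print(n,lo,len(q),q.min(0).round(3),q.max(0).round(3),q.mean(0).round(4))
        if lo>.1:
            v=np.linalg.svd(q[:,:2]-q[:,:2].mean(0))[2][0];print("axis",np.degrees(np.arctan2(v[1],v[0])))
```

```text
c1 [0.5074 0.2749 0.12  ] h 0.0429 e 0.5755
c2 [0.5566 0.297  0.12  ] h 0.0429 e 0.6294
c3 [0.5846 0.235  0.12  ] h -0.0252 e 0.6296
c4 [0.535  0.2128 0.12  ] h -0.0252 e 0.5752
k1 [0.528  0.2729 0.12  ] h 0.0326 e 0.5935
k2 [0.5444 0.2803 0.12  ] h 0.0326 e 0.6115
shaft [0.548  0.2491 0.123 ] h 0.0027 e 0.6019
yaw e 114.19177640324008
shaft 1259 [0.54663482 0.24815747 0.12352437] [0.54748464 0.24950552 0.12321548]
top 0.112 59 [ 0.504 -0.006  0.112] [0.536 0.008 0.119] [0.5175 0.0024 0.115 ]
axis 179.69784273350933
top 0.06 21 [ 0.499 -0.019  0.061] [0.515 0.009 0.1  ] [0.5023 0.0021 0.0808]
scene 0.112 54 [ 0.504 -0.009  0.112] [0.538 0.008 0.118] [ 0.5215 -0.0007  0.1146]
axis -6.561626398411964
scene 0.06 86 [ 0.502 -0.008  0.06 ] [0.537 0.008 0.1  ] [ 0.5151 -0.0037  0.0794]
```

```bash
python3 -m crank '[[0,0,0,1],[0,0,0,1],[0,0,0,1],[0,0,0,1],[0,0,0,1],[0,0,0,1],[0,0,0,1],[0,0,0,1],[0,0,0,1],[0,0,0,1],[0,0,0,1],[0,0,0,0.42]]'
python3 -m crank '[[-0.1,1,0,0],[-0.1,1,0,0],[-0.1,1,0,0],[-0.1,1,0,0],[-0.1,1,0,0],[-0.15,1,0,0],[-0.15,1,0,0],[-0.15,1,0,0],[-0.15,1,0,0],[-0.15,1,0,0],[-0.2,1,0,0],[-0.2,1,0,0]]'
python3 -m crank '[[0,0.4,0,0],[0,0,0,0],[0,0,0,0]]'
python3 - <<'E'
from h import *
s=r.sense();print(s["position"],s["orientation"],s["joint_pos"])
K,W=wfc("wrist",s);p,d=r.capture("wrist");cv2.imwrite("pics/w9.png",cv2.resize(p[130:330,190:440],None,fx=3,fy=3))
P=cloud(d,K,W);np.save("pics/w9P.npy",P)
q=P[(P[...,2]>.112)&(P[...,2]<.119)];q=q[(abs(q[:,0]-.515)<.05)&(abs(q[:,1])<.03)]
print(len(q),q.mean(0),q.min(0),q.max(0));print(cv2.minAreaRect((q[:,:2]*1000).astype(np.float32)))
E
```

```text
clock: 26.75
position: [0.5466, 0.2496, 0.302]
orientation: [3.141, 0.002, -0.003]
contact_force: [0.8, 0.6, -1.3]
grip_width: 1.0
finger_force: 0.0
clock: 28.25
position: [0.5138, 0.0083, 0.3031]
orientation: [-3.141, -0.0, -0.0]
contact_force: [-0.1, 0.5, -0.8]
grip_width: 0.999
finger_force: 0.0
clock: 28.62
position: [0.5142, 0.0026, 0.3031]
orientation: [-3.141, -0.0, 0.001]
contact_force: [0.3, 1.1, -0.4]
grip_width: 0.998
finger_force: 0.0
[0.51422094 0.00259799 0.30310961] [-3.14072081e+00 -1.96551730e-04  1.35997700e-03] [-0.06731598  0.40537984  0.02865552  1.81428106 -0.01526574  0.9219057
 -1.60119518]
985 [0.52262375 0.00053745 0.11412069] [ 0.50667262 -0.00712265  0.11201851] [0.53886912 0.0080747  0.1171004 ]
((522.7677001953125, 0.46431589126586914), (13.996660232543945, 31.941160202026367), 86.44486236572266)
```

View pics/w9.png

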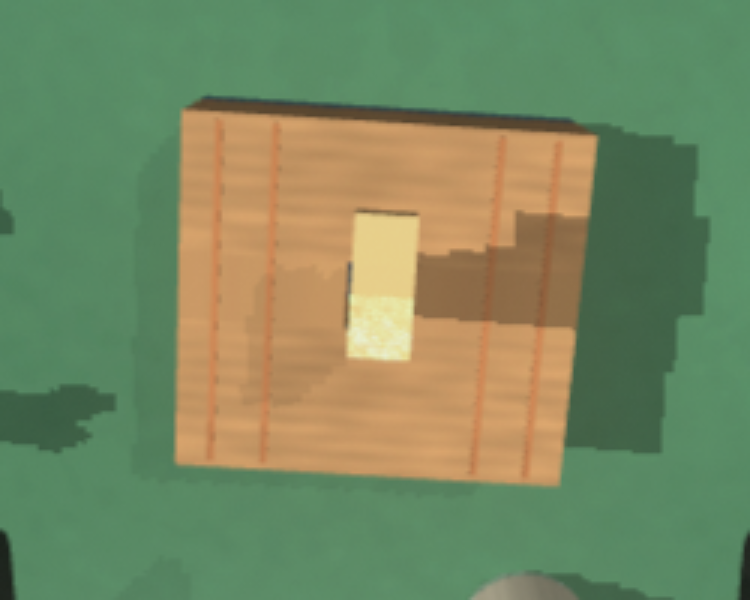

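Run:
```python
from h import *
s=dict(position=[.51422094,.00259799,.30310961],orientation=[-3.14072081,-.00019655,.00135998]);K,W=wfc("wrist",s)
f=lambda x,y,z:ray(190+x/3,130+y/3,z,K,W).round(4)
print("slot",f(350,262,.05),f(350,327,.05));print("head",f(356,213,.115),f(419,215,.115),f(411,360,.115),f(347,358,.115))
print("block",f(181,110,.05),f(597,136,.05),f(560,485,.05),f(176,463,.05))
```

```text
slot [0.5145 0.0089 0.05  ] [0.4962 0.009  0.05  ]
head [0.5391 0.0062 0.115 ] [ 0.5387 -0.0074  0.115 ] [ 0.5061 -0.006   0.115 ] [0.5065 0.0083 0.115 ]
block [0.5553 0.0533 0.05  ] [ 0.5487 -0.0567  0.05  ] [ 0.4493 -0.0511  0.05  ] [0.4559 0.0589 0.05  ]
```

Run:
```python
from h import *
P=np.load("pics/w9P.npy")
q=P[(P[...,2]>.110)&(P[...,2]<.120)];q=q[(abs(q[:,0]-.5225)<.014)&(abs(q[:,1]-.0005)<.006)]
u,S,v=np.linalg.svd(q-q.mean(0),full_matrices=False);n=v[2]*np.sign(v[2][2]);print(len(q),q.mean(0),n,np.degrees(n[:2]))
T=np.load("pics/topP.npy");q=T[(T[...,2]>.055)&(T[...,2]<.105)];q=q[(abs(q[:,0]-.505)<.01)&(abs(q[:,1])<.012)];print(q[q[:,2].argsort()].round(3)[:, [0,2,1]].tolist())
```

```text
754 [5.22588383e-01 4.08900922e-04 1.14099138e-01] [ 0.10000527 -0.00688967  0.99496305] [ 5.72987971 -0.39474894]
[[0.5, 0.056, 0.009], [0.512, 0.056, 0.011], [0.5, 0.057, -0.003], [0.5, 0.057, 0.002], [0.499, 0.061, 0.004], [0.499, 0.062, 0.007], [0.499, 0.064, -0.0], [0.501, 0.069, -0.003], [0.501, 0.069, 0.007], [0.501, 0.073, 0.009], [0.501, 0.073, -0.0], [0.501, 0.073, 0.002], [0.501, 0.073, 0.004], [0.502, 0.086, 0.009], [0.502, 0.086, 0.004], [0.502, 0.087, -0.001], [0.502, 0.09, -0.003], [0.502, 0.09, 0.002], [0.502, 0.092, 0.006], [0.504, 0.096, 0.001], [0.504, 0.097, 0.006], [0.504, 0.098, 0.004], [0.503, 0.099, -0.001], [0.503, 0.1, 0.008], [0.503, 0.103, -0.003]]
```

```bash
python3 -m crank '[[0.04,0.1,0.75,0.37],[0,0,1,0],[0,0,1,0],[0,0,1,0],[0,0,1,0],[0,0,1,0],[0,0,1,0],[0,0,0.6,0],[0,0,0.4,0],[0,0,0,0]]'
python3 -m crank '[[0,0,0,0],[0,0,0,0],[0,0,0,0],[0,0,0,0],[0,0,0,0],[0,0,0,0],[0,0,0,0],[0,0,0,0]]' 0 20
```

```text
clock: 29.92
position: [0.5148, -0.0002, 0.1479]
orientation: [-3.142, 0.001, -0.064]
contact_force: [0.1, 0.3, 0.6]
grip_width: 0.999
finger_force: 0.0
clock: 30.92
position: [0.515, -0.0004, 0.1483]
orientation: [-3.141, -0.0, -0.065]
contact_force: [0.1, 0.3, 1.5]
grip_width: 0.159
finger_force: 26.2
```

```bash
python3 -m crank '[[-0.12,0,0,0],[-0.12,0,0,0],[-0.1,0,0,0],[0,0,0,0]]'
python3 - <<'E'
from h import *
s=r.sense();K,W=wfc("wrist",s);p,d=r.capture("wrist");P=cloud(d,K,W);cv2.imwrite("pics/w10.png",p)
q=P[(P[...,2]>.108)&(P[...,2]<.122)];q=q[(abs(q[:,0]-.517)<.02)&(abs(q[:,1]-.0005)<.01)];print(len(q),q.min(0),q.max(0))
q=q[(abs(q[:,1])<.005)];u,S,v=np.linalg.svd(q-q.mean(0),full_matrices=False);print(q.mean(0),v[2],S[2]/len(q)**.5)
E
```

```text
clock: 31.42
position: [0.5089, -0.0, 0.1486]
orientation: [-3.141, -0.002, -0.065]
contact_force: [2.4, -0.5, 2.4]
grip_width: 0.162
finger_force: 26.5
6429 [ 0.49795698 -0.00949849  0.10800167] [0.53270021 0.0104829  0.12199597]
[ 5.17335932e-01 -1.41806708e-05  1.14587961e-01] [ 0.07491092 -0.00735404  0.99716311] 0.00100598226088922
```

```bash
python3 -m crank '[[-0.12,0,0,0],[-0.1,0,0,0],[0,0,0,0]]'
python3 - <<'E'
from h import *
s=r.sense();K,W=wfc("wrist",s);p,d=r.capture("wrist");P=cloud(d,K,W);cv2.imwrite("pics/w11.png",p);np.save("pics/w11P.npy",P)
for z in (.111,):
    q=P[(P[...,2]>z)&(P[...,2]<.118)];q=q[(abs(q[:,0]-.513)<.012)&(abs(q[:,1])<.005)]
    u,S,v=np.linalg.svd(q-q.mean(0),full_matrices=False);print(len(q),q.mean(0),v[2],S[2]/len(q)**.5)
E
```

```text
clock: 31.85
position: [0.5045, 0.0003, 0.1486]
orientation: [-3.141, -0.002, -0.065]
contact_force: [4.3, -1.4, 5.8]
grip_width: 0.161
finger_force: 26.9
2567 [ 5.13296342e-01 -3.37070779e-07  1.15429306e-01] [-0.00959553 -0.00158023  0.99995271] 0.0005383195706016224
```

```bash
python3 -m crank '[[0,0,0,0],[0,0,0,0],[0,0,-0.5,0],[0,0,-1,0],[0,0,-1,0],[0,0,-1,0],[0,0,-1,0],[0,0,-1,0],[0,0,-1,0],[0,0,-1,0],[0,0,-0.5,0],[0,0,0,0]]' 0 60
python3 - <<'E'
from h import *
s=r.sense();K,W=wfc("wrist",s);p,d=r.capture("wrist");P=cloud(d,K,W);cv2.imwrite("pics/w12.png",cv2.resize(p[200:480,220:420],None,fx=2.1,fy=2.1))
Rm=R.from_euler("xyz",s["orientation"]).as_matrix();Q=(P-s["position"])@Rm
q=Q[(abs(Q[...,2]-.033)<.004)&(abs(Q[...,1])<.0055)&(abs(Q[...,0])<.04)]
u,S,v=np.linalg.svd(q-q.mean(0),full_matrices=False);print(len(q),np.percentile(q,[.5,50,99.5],axis=0),v[2]);print(s["position"],s["orientation"],s["joint_pos"])
q=Q[(abs(Q[...,2]-.033)<.004)&(abs(Q[...,0]-.02)<.005)&(abs(Q[...,1])<.012)];print(np.percentile(q[:,1],[.5,99.5]))
E
```

```text
clock: 33.4
position: [0.5024, 0.0004, 0.3074]
orientation: [3.142, 0.003, -0.065]
contact_force: [-0.8, 0.1, -1.1]
grip_width: 0.156
finger_force: 58.9
3930 [[-0.00971097 -0.0054502   0.03192823]
 [ 0.00804738  0.00010062  0.03336218]
 [ 0.02272044  0.00547119  0.03665961]] [ 0.00300433 -0.00425644 -0.99998643]
[5.02433026e-01 4.14125514e-04 3.07446906e-01] [ 3.14153311  0.00340261 -0.06470851] [-0.07865377  0.38412133  0.04825644  1.83662995 -0.02298625  0.92476541
 -1.65551216]
[-0.00608344  0.00774267]
```

View pics/w12.png

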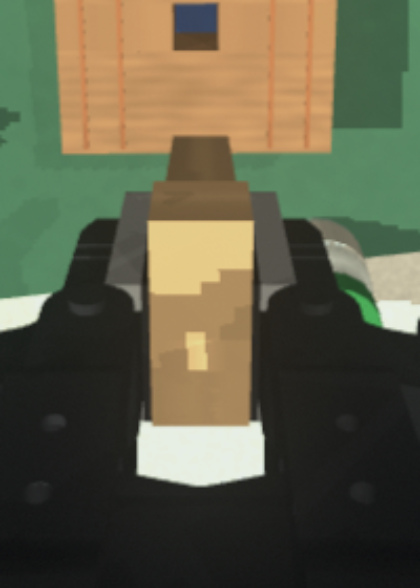

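```bash
python3 -m crank '[[0,0,0,-0.983],[0,0,0,-0.983],[0,0,0,-0.983],[0,0,0,-0.983],[0,0,0,-0.983],[0,0,0,-0.983],[0,0,0,-0.983],[0,0,0,-0.983],[0,0,0,-0.983],[0,0,0,-0.983],[0,0,0,-0.983],[0,0,0,-0.983]]'
python3 -m crank '[[0.97,0.6,0,0],[0.97,0.6,0,0],[0.97,0.6,0,0],[0.97,0.6,0,0],[0.97,0.6,0,0],[0.97,0.6,0,0],[0.97,0.6,0,0],[0.97,0.6,0,0],[0.97,0.6,0,0],[0.97,0.6,0,0],[0.97,0.6,0,0],[0.97,0.6,0,0]]'
python3 -m crank '[[0,0,0,0],[0,0,0,0],[0,0,0,0]]'
python3 - <<'E'
from h import *
s=r.sense();T=np.array([.5373,.2726,.273]);Rm=R.from_euler("xyz",s["orientation"]).as_matrix();print(Rm.T@(T-s["position"])/.02,s["orientation"])
K,W=wfc("wrist",s);p,d=r.capture("wrist");P=cloud(d,K,W);cv2.imwrite("pics/w13.png",p);np.save("pics/w13P.npy",P)
a=s["orientation"][2];H=np.array([np.cos(a),np.sin(a)]);E=np.array([H[1],-H[0]])
q=P[(abs(P[...,2]-.12)<.0025)];q=q[np.hypot(q[:,0]-.547,q[:,1]-.249)<.05];h=q[:,:2]@H;e=q[:,:2]@E
print(len(q),"h",np.percentile(h,[1,99.5]),"e",np.percentile(e,[.5,99.5]))
k=(h>.036);print("near edge e",np.percentile(e[k],[.5,99.5]))
E
```

```text
clock: 34.95
position: [0.5026, 0.0001, 0.3067]
orientation: [-3.138, -0.002, 2.0]
contact_force: [-0.7, -1.1, -0.7]
grip_width: 0.155
finger_force: 59.1
clock: 36.45
position: [0.5387, 0.2718, 0.3063]
orientation: [-3.137, 0.0, 1.994]
contact_force: [0.2, 0.9, -1.5]
grip_width: 0.154
finger_force: 59.1
clock: 36.83
position: [0.5395, 0.2701, 0.3078]
orientation: [-3.14, 0.001, 1.992]
contact_force: [-0.8, -0.2, 0.0]
grip_width: 0.156
finger_force: 59.1
[ 0.16361004 -0.04840056  1.7394795 ] [-3.14037220e+00  1.18337097e-03  1.99201294e+00]
4619 h [-0.0146106   0.04383592] e [0.57549995 0.62914301]
near edge e [0.57568544 0.6290508 ]
```

```bash
python3 -m crank '[[0.16,-0.05,0,0],[0,0,0.8,0],[0,0,0.8,0],[0,0,0.5,0],[0,0,0.3,0],[0,0,0,0]]'
python3 -m crank '[[0,0,0.25,0],[0,0,0.25,0],[0,0,0.25,0],[0,0,0,0]]'
```

```text
clock: 37.62
position: [0.537, 0.2741, 0.2596]
orientation: [-3.141, -0.0, 1.994]
contact_force: [-0.6, -0.0, -0.4]
grip_width: 0.16
finger_force: 59.1
clock: 38.12
position: [0.5369, 0.274, 0.2446]
orientation: [-3.141, 0.0, 1.994]
contact_force: [-0.6, 0.4, -0.2]
grip_width: 0.163
finger_force: 59.1
```

```bash
python3 -m crank '[[-0.05,0,0.25,0],[0,0,0.25,0],[0,0,0.25,0],[0,0,0.2,0],[0,0,0,0]]'
python3 -m crank '[[0,0,0.2,0],[0,0,0.2,0],[0,0,0,0]]'
```

```text
clock: 38.75
position: [0.5373, 0.2734, 0.2257]
orientation: [-3.141, -0.0, 1.994]
contact_force: [-0.7, 0.7, -0.3]
grip_width: 0.158
finger_force: 59.1
clock: 39.12
position: [0.5373, 0.2735, 0.2178]
orientation: [-3.141, -0.0, 1.994]
contact_force: [-1.4, 0.4, -0.5]
grip_width: 0.156
finger_force: 59.1
```

```bash
python3 -m crank '[[0,0,0.15,0],[0,0,0.15,0],[0,0,0.15,0],[0,0,0,0]]'
```

```text
clock: 39.62
position: [0.5374, 0.2735, 0.2088]
orientation: [-3.141, -0.0, 1.994]
contact_force: [-0.8, 1.0, -1.5]
grip_width: 0.154
finger_force: 59.1
```

```bash
python3 -m crank '[[0,0,0.1,0],[0,0,0.1,0],[0,0,0.1,0],[0,0,0,0]]'
```

```text
clock: 40.12
position: [0.5377, 0.2738, 0.2038]
orientation: [3.14, -0.0, 1.994]
contact_force: [-0.8, 1.5, 4.0]
grip_width: 0.155
finger_force: 59.9
```

```bash
python3 -m crank '[[0,0,0.1,0],[0,0,0.1,0],[0,0,0,0],[0,0,0,0]]'
```

```text
clock: 40.62
position: [0.5382, 0.2743, 0.202]
orientation: [3.138, 0.0, 1.994]
contact_force: [-3.3, 2.2, 13.8]
grip_width: 0.158
finger_force: 61.0
```

```bash
python3 -m crank '[[0,0,0.1,0],[0,0,0.1,0],[0,0,0.1,0],[0,0,0.05,0],[0,0,0,0],[0,0,0,0]]'
```

```text
clock: 41.38
position: [0.5382, 0.2745, 0.2004]
orientation: [3.136, 0.002, 1.993]
contact_force: [-9.7, -4.4, 39.9]
grip_width: 0.155
finger_force: 64.5
```

```bash
python3 -m crank '[[0,0,-0.1,0],[0,0,-0.08,0],[0,0,0,0]]'
python3 -m crank '[[0,0,0,0],[0,0,0,0],[0,0,0,0],[0,0,0,0]]' 0.5
python3 -m crank '[[0,0,-0.5,0],[0,0,-1,0],[0,0,-1,0],[0,0,-1,0],[0,0,-1,0],[0,0,-1,0],[-1,0,0,0],[0,0,0,0],[0,0,0,0]]'
python3 - <<'E'
from h import *
s=r.sense();K,W=wfc("wrist",s);p,d=r.capture("wrist");P=cloud(d,K,W);cv2.imwrite("pics/w14.png",p);np.save("pics/w14P.npy",P)
q=P[(P[...,2]>.155)&(P[...,2]<.185)];q=q[np.hypot(q[:,0]-.535,q[:,1]-.28)<.03]
u,S,v=np.linalg.svd(q-q.mean(0),full_matrices=False);print(len(q),q.mean(0),np.median(q[:,2]),v[2],S[2]/len(q)**.5)
E
```

```text
clock: 41.75
position: [0.5383, 0.2743, 0.2005]
orientation: [3.137, 0.0, 1.994]
contact_force: [-5.0, -0.4, 22.8]
grip_width: 0.158
finger_force: 62.2
clock: 42.25
position: [0.5375, 0.2729, 0.1951]
orientation: [-3.14, 0.0, 1.994]
contact_force: [0.3, 0.2, -0.1]
grip_width: 0.5
finger_force: 0.0
clock: 43.38
position: [0.5456, 0.2543, 0.3047]
orientation: [-3.139, -0.0, 1.993]
contact_force: [0.7, 1.2, 0.3]
grip_width: 0.506
finger_force: 0.0
1692 [0.53662907 0.27985011 0.16708578] 0.16731249143451535 [-0.01660906  0.03750154  0.99915853] 0.0014826733752670495
```

```bash
python3 -m crank '[[0.6,0,0,0],[0.5,0.03,0,0],[0,0,0.5,0],[0,0,0.8,0],[0,0,0.8,0],[0,0,0.6,0],[0,0,0.2,0],[0,0,0,0]]' 0 60
python3 -m crank '[[0,0,0.15,0],[0,0,0.15,0],[0,0,0.1,0],[0,0,0,0]]'
```

```text
clock: 44.42
position: [0.5373, 0.2754, 0.2476]
orientation: [-3.141, -0.0, 1.994]
contact_force: [0.1, 0.0, -0.8]
grip_width: -0.0
finger_force: 0.0
clock: 44.92
position: [0.5373, 0.2754, 0.2398]
orientation: [3.141, -0.0, 1.994]
contact_force: [0.6, -0.1, -0.5]
grip_width: -0.001
finger_force: 0.0
```

```bash
python3 -m crank '[[0,0,0.12,0],[0,0,0.12,0],[0,0,0.1,0],[0,0,0,0]]'
```

```text
clock: 45.42
position: [0.5377, 0.2759, 0.2392]
orientation: [3.137, 0.002, 1.993]
contact_force: [-6.5, -5.0, 27.5]
grip_width: 0.001
finger_force: 13.4
```

```bash
python3 -m crank '[[0,0,-0.3,0],[0,0,-1,0],[0,0,-1,0],[0,0,-1,0],[-1,0,-0.5,0],[0,0,0,0],[0,0,0,0]]'
python3 - <<'E'
from h import *
s=r.sense();K,W=wfc("wrist",s);p,d=r.capture("wrist");P=cloud(d,K,W);cv2.imwrite("pics/w15.png",p)
q=P[(P[...,2]>.16)&(P[...,2]<.172)];q=q[np.hypot(q[:,0]-.537,q[:,1]-.277)<.012]
u,S,v=np.linalg.svd(q-q.mean(0),full_matrices=False);print("head",len(q),q.mean(0),v[2])
q=P[(abs(P[...,2]-.12)<.004)];q=q[np.hypot(q[:,0]-.547,q[:,1]-.249)<.045];u,S,v=np.linalg.svd(q-q.mean(0),full_matrices=False);print("hub",len(q),q.mean(0),v[2])
print(r.finish_job())
E
```

```text
clock: 46.3
position: [0.5449, 0.2575, 0.3081]
orientation: [-3.14, -0.001, 1.994]
contact_force: [0.2, 0.1, -0.4]
grip_width: 0.0
finger_force: 0.0
head 1076 [0.53795155 0.27766043 0.16702966] [-0.00481681  0.00243213 -0.99998544]
hub 5878 [0.54531406 0.25407186 0.12056485] [-0.00258855  0.00628032  0.99997693]
the job is handed in; nothing more can be done
None
```

The job is handed in at 46.3 s of 72 s: the carrier sits level on the post's shoulder, and the wedge is pressed down upright in the keyway with its tip about 53 mm below the hub's top. No verdict came back, and the 8 N bearing forces could not be read directly; I last pressed the wedge's head with about 27 N.

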